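Lock the tilting jaw-model holder with its cross pin

ROBOT

A 7-joint arm with a two-finger parallel gripper is mounted at the origin on the work surface. World frame = base frame: x ahead of the robot, y to its left, z up, the work surface at z = 0. Lengths are in m, angles in rad, forces in N, time in s.
With the tool pointing down it reaches from about 0.425 to 0.925 m from the base axis. Payload 6.8 kg.
Tool frame: the origin (TCP) lies on the centre line of the jaws, within the pads' length; the fingertips stand 8 mm ahead of it and the grasp point (between the pads) lies 11 mm behind it (bot.tips_ahead is the distance from the TCP to the fingertips, in m); z points along the fingers, y is the line along which they close (so a half turn about z gives the same grasp; the last joint's range is limited). The gripper opens to 85 mm and grips with 20 to 120 N. Pads are 22 mm wide; open, the fingers measure 114 mm over their backs; the gripper's body (76 mm by 85 mm) begins 54 mm behind the grasp point. The pads swing forward as they close: fully open they stand 13 mm farther back than shut.
Start: joints at [1.049, 0.477, 0.022, 1.555, -0.011, 1.109, -0.083], TCP at [0.271, -0.618, 0.239] pointing down, gripper open.
Joint ranges: [-2.96, 2.96], [-0.34, 2.1], [-1.41, 1.46], [0.24, 2.44], [-1.37, 4.51], [0.17, 1.92], [-2.96, 2.96]. Speed limits (rad/s): [2.39, 2.39, 3.14, 3.14, 3.14, 3.14, 3.14].

INTERFACE

Orientations are given as a unit quaternion [w, x, y, z].
In Python, from station import bot gives the robot as it stands.
- The arm moves only by the tool send_rows, never from a script. Its argument "deltas" is text: rows parted by semicolons, each of 4 numbers parted by spaces: the shift along the tool's x, y, z in m, then the turn about the tool's z in degrees. In form: x y z spin; .... A call has 1 to 5 rows; each row is the pose to reach, as a shift and turn from the pose commanded when the call began, along the tool's axes at that moment; what a row does not reach only later rows make up. A row lasts 1/10 s, in which the tool goes at most 50 mm and 8.59 degrees, less where a joint would pass 70% of its speed; a pose out of reach is approached as far as the arm can. A call with a gripper value outside its range is refused whole. "claw" is the opening, from 0 (shut) to 1 (fully open), set as the call begins (left out, the last holds). The fingers move at their own pace and stop on an object; "force" is the grip in N (left out, the last holds). Time passes only in rows, so rows that repeat a pose let the fingers close. It gives the time, the measured TCP pose, the force, the opening and the grip force at its end, in the units of the state.
- bot.get_obs(): the state, without advancing time (a new reading comes with each control period).
- bot.read_camera(name): name is "side" or "top" or "wrist"; returns a dict with "img" (480x640x3 uint8, red, green, blue), "depth" (480x640 float32, m along the optical axis (not along the pixel's ray), 0 where there is no reading), "fx", "fy", "cx", "cy" (pixels), "camera_from_world" (4x4, takes a point from world to camera coordinates). Camera axes: x right, y up, looking along -z (the intrinsics and any distortion apply to the point x, -y, -z); pixel columns grow to the right and rows downward; lengths in m; the calibration is good to about 2 mm. The wrist camera is an equidistant fisheye: a pixel r from the principal point sees the ray r / f radians off the axis. A picture is of the moment at which its call begins.
- bot.hand_in(): hands the job in; it is judged then, once.
Trained networks look in a picture, given as the dict that the camera call returned (one of the last four; its "shot" number tells which), for a name from the list of things; names that differ only in an ending like _2 or _b are one class to them, and where a whole thing is asked for, a point or a joint stands for the part that bears it (a point fixed in the world has none). Each returns a list of dicts, best first, with "confidence" (0 to 1); they miss things now and then, are a little off and sometimes report something else, mostly with a low value. They report only what shows in the picture. A call takes as long as a camera call.
- bot.masks_of(picture, query): "mask" (480x640 bool, what is visible of it).
- bot.landmark_of(picture, query): "xyz" ([x, y, z] in m, in world coordinates, good to about 4 mm: a listed point, or the origin of a listed thing).
The state is a dict: "t": time; "q": joint angles; "joint_vel": joint speeds; "joint_torque": joint torques, N m; "eef_pos": TCP position; "tool_rot": TCP orientation; "contact_force": force on the tool from outside, world axes, zero at the start; "torque": the same for the moment, N m; "gripper_width": opening from 0.0 (shut) to 1.0 (fully open); "grasp_force": force on a finger pad.
Only numpy, scipy, OpenCV 4.12 (cv2) and the standard library are available. Lean on these libraries where they do the work, as an engineer would, in place of code of your own. Each camera call takes 0.05 s, during which the arm holds its last target. There are 200 camera calls.

TASK

Lock the tilting jaw-model holder: stand the red-headed pin in the hole in the top of its blue block, then swing the lever gently away from the robot until the shaft's hidden cross-hole comes under the pin and the pin drops in and stops the lever, and then press the pin down until its head sits fully home on the block. Do not strain the pin by forcing the lever or ramming the pin home; leave the blue-headed pin in its place and the other models and tools where they are.

Things in the scene. Friction and masses are not known exactly. Their poses are not given: they have to be found in the camera images.
- holder: Tilting holder, fixed: dark base plate 160 x 200 x 10 mm under a blue block 64 (x) x 60 (y) mm, top 101 mm above the table. A 36 mm shaft runs inside the block along the holder's y axis, 62 mm above the table. On the +y side it carries a jaw model (within 45 mm of the shaft axis, 38 to 110 mm from the block's middle), on the -y side the lever. Origin: centre of the underside, z up.
- bore (a point): Mouth of the vertical pin bore in the middle of the blue block's top; axes as the holder's. 11 mm wide, 1 mm chamfer, 20 mm down to the shaft: a pin set in it rests on the shaft, tip 21 mm below the mouth. When the cross-hole (12.4 mm) comes under, the pin drops about 12 mm by itself on to a friction sleeve; pushing that down ahead of it takes 6 to 14 N for the last 40 mm. A pushed pin stays put.
- axis (a point): Point on the shaft's axis in the plane in which the middle of the lever's grip swings: 85 mm to the -y side of the block's middle, 62 mm above the table; its y axis is the shaft axis.
- lever (a joint): Lever angle about the shaft (rad): 0 = upright, positive = leaning to the holder's +x (away from the robot), stops at -1.05 and 1.05. Starts between -1.0 and -0.65. Turning takes about 3 N at the grip; it stays where left. The hole lines up at an unknown angle between -0.35 and 0.75, to be found by feel; the dropped pin then stops the lever (about 0.1 rad of play each way).
- lever_grip (a point): Middle of the lever's black grip: a round bar 12 mm across and 64 mm long, parallel to the shaft axis (holder's y), 70 mm from it, from 53 to 117 mm to the -y side of the block's middle. It turns with the lever and is free all round; the arm joins its inner end. Pulling on it with over about 10 N against the dropped pin strains the pin.
- pin_head (a point): Centre of the red-banded head of the steel locking pin: head 18 mm across, 14 mm high; under it a shank 10 mm across, 73 mm long, with a 1 mm chamfered foot; z up along the pin. About 70 g. It starts upright in one of the stand's two holes (40 mm deep, 11.5 mm wide), head centre about 85 mm above the table. Fully home in the block, the head centre is 7 mm above bore.
- spare_head (a point): Centre of the blue-banded head (18 mm across, 14 mm high) of a shorter pin (shank 53 mm) that stands in the stand's other hole and is to stay there; centre about 65 mm above the table.
- stand: Ivory pin stand, a fixed block 70 x 130 x 45 mm with rows of short coloured studs (6 mm high) along both long edges; origin at the centre of the underside. Its two pin holes lie on its y axis, 32 mm either side of the middle.
- jaw_a: White jaw model, about 50 x 70 x 20 mm; origin under its middle. To be left alone.
- jaw_b: Cream jaw model, about 55 x 75 x 24 mm; origin under its middle. To be left alone.
- dies: White slab with eight tooth stumps, 50 x 80 x 26 mm; origin under its middle. To be left alone.
- toothbrush: Green and white toothbrush, 185 mm long, lying flat along its x axis; origin under its middle. To be left alone.
- probe: Brass-handled dental probe, 166 mm long, lying along its x axis; origin under its middle. To be left alone.
- vial: Small clear vial with a red cap, 22 mm across, 50 mm high, standing; origin under its middle. To be left alone.
- pin: The locking pin itself; origin at the centre of its tip (lower end), z up along it.
- spare: The shorter, blue-headed pin; origin at the centre of its lower end.

How it is judged:
On the way, in this order (a step that is already met when the one before it is completed fails the run):
1. the red-headed pin stands in the block's bore (z of pin in the frame of bore below -0.012 m and horizontal distance between pin and bore below 0.004 m), for 0.1 s.
2. the lever has been turned until the pin has dropped into the shaft's cross-hole (z of pin in the frame of bore below -0.028 m and horizontal distance between pin and bore below 0.005 m), for 0.1 s.
At the end, for the whole second after the job is handed in: The red-headed pin is through the shaft with its head within 2 mm of the block's top face, over the bore within 4 mm and upright within 0.1 rad; pin and lever are at rest, and the blue-headed pin is within 12 mm of where it started (z of pin_head in the frame of bore below 0.009 m and horizontal distance between pin_head and bore below 0.004 m and angle between pin's own z axis and vertical below 0.1 rad and linear speed of pin below 0.02 m/s and velocity of joint lever between -0.05 and 0.05 rad/s and distance of spare from where it was at the start of the episode below 0.012 m); the robot touches nothing.
It fails at once if the lever is forced against the pin, or the pin against the shaft (over 70 N between pin and shaft) (contact force between pin and shaft above 70 N).
It fails at once if the pin is rammed or strained against the block (over 90 N) (contact force between pin and holder above 90 N).
It fails at once if the blue-headed pin is pulled out or knocked (distance of spare from where it was at the start of the episode above 0.02 m).
It fails at once if a bystander is moved by more than 30 mm (distance of any of jaw_a, jaw_b, dies, toothbrush, probe, vial from where it was at the start of the episode above 0.03 m).
It also fails if it takes over 72 s, if anything falls off the work surface, if the arm or the gripper's body presses on something with over 40 N, if the wrist force passes 120 N, or if a joint passes its speed limit or range.

## Working session

There is one attempt and no reset: what is moved stays moved. The work goes in short steps, Python scripts to look and compute and a tool call to move; the robot and the scene stay as the last step left them, time stands still between calls to the robot, and variables do not carry over. Pictures are saved under pics/ and viewed, at most 10 in all, crops included, and the job is handed in when it is done.

Besides the shell and the picture viewer there is one more tool, called after ">>>" by a JSON object that holds its "op" and its "data", one argument or row to a line. send_rows: Moves the arm, as the interface text tells. Its arguments: {"type":"object","properties":{"deltas":{"type":"string"},"claw":{"type":"number"},"force":{"type":"number"}},"required":["deltas"]}

```bash
mkdir -p pics; ls; cat > h.py <<'E'
from station import bot
import numpy as np, cv2
def show(c,name): cv2.imwrite('pics/'+name, c['img'][:,:,::-1])
def cam(n): return bot.read_camera(n)
def lm(c,q,k=2): 
    r=bot.landmark_of(c,q); 
    for d in r[:k]: print(q,np.round(d['xyz'],4),round(d['confidence'],2))
def w2p(c,p):
    x=c['camera_from_world']@np.r_[p,1]; return c['cx']+c['fx']*x[0]/-x[2], c['cy']+c['fy']*(-x[1])/-x[2]
def p2w(c,u,v,d):
    x=np.array([(u-c['cx'])*d/c['fx'],-(v-c['cy'])*d/c['fy'],-d,1]); return (np.linalg.inv(c['camera_from_world'])@x)[:3]
def st():
    o=bot.get_obs(); print({k:np.round(o[k],4).tolist() for k in ('t','q','eef_pos','tool_rot','contact_force','gripper_width','grasp_force')})
E
python3 - <<'E'
from h import *
st()
t=cam('top'); s=cam('side')
show(t,'t1.png'); show(s,'s1.png')
for c in (t,s):
    print(c['camera_from_world'].round(3).tolist(),c['fx'])
    for q in ['holder','bore','axis','lever_grip','pin_head','spare_head','stand','vial','jaw_a','dies','toothbrush','probe']: lm(c,q)
E
```

```text
pics
{'t': 0.0, 'q': [1.0489, 0.4778, 0.0223, 1.5564, -0.0114, 1.1093, -0.0831], 'eef_pos': [0.2711, -0.6175, 0.2383], 'tool_rot': [-0.0009, 0.9787, 0.2054, -0.0003], 'contact_force': [-0.0835, 0.3483, -0.6152], 'gripper_width': 0.9991, 'grasp_force': 0.0}
[[-0.024, -1.0, -0.014, 0.047], [0.997, -0.025, 0.069, -0.53], [-0.069, -0.012, 0.998, -1.396], [0.0, 0.0, 0.0, 1.0]] 577.9344205370369
holder [0.553  0.0591 0.0009] 0.82
bore [0.5511 0.0637 0.1022] 0.59
axis [ 0.5522 -0.0214  0.0595] 0.66
axis [ 0.3743 -0.004  -0.    ] 0.21
lever_grip [ 0.5046 -0.0244  0.1168] 0.78
pin_head [ 0.4839 -0.283   0.0864] 0.44
spare_head [ 0.4904 -0.2196  0.0633] 0.53
stand [ 0.483  -0.2503 -0.0019] 0.97
stand [ 0.4819 -0.2846  0.0838] 0.54
vial [ 0.3989 -0.096   0.0006] 0.42
jaw_a [ 0.3723 -0.0046 -0.0008] 0.66
jaw_a [ 0.6405  0.3774 -0.0018] 0.59
dies [ 0.7102 -0.3068 -0.0009] 0.67
dies [ 0.4004 -0.0938  0.    ] 0.31
toothbrush [0.3767 0.2668 0.0034] 0.8
probe [ 0.6949 -0.1736  0.0007] 0.52
[[-0.743, -0.669, -0.005, 0.429], [0.419, -0.471, 0.776, -0.309], [-0.522, 0.575, 0.63, -0.646], [0.0, 0.0, 0.0, 1.0]] 452.5840303894339
holder [ 0.5549  0.0604 -0.002 ] 0.94
holder [ 0.4879 -0.2174  0.0642] 0.59
bore [0.5482 0.059  0.1032] 0.59
bore [ 0.4877 -0.2186  0.0652] 0.35
axis [ 0.5519 -0.0227  0.0632] 0.59
lever_grip [ 0.5063 -0.0227  0.1128] 0.6
pin_head [ 0.4815 -0.2842  0.0868] 0.47
pin_head [ 0.6938 -0.1832  0.0017] 0.18
spare_head [ 0.4881 -0.2173  0.0661] 0.46
spare_head [ 0.3727  0.271  -0.0019] 0.38
stand [ 0.4848 -0.2527 -0.0025] 0.8
vial [ 0.404  -0.0938 -0.0044] 0.79
jaw_a [ 0.3728 -0.0057  0.0027] 0.84
jaw_a [ 6.397e-01  3.743e-01 -4.000e-04] 0.57
dies [ 0.7114 -0.3111 -0.0013] 0.59
dies [ 0.4805 -0.2852  0.0863] 0.59
toothbrush [ 0.3734  0.2688 -0.0034] 0.79
probe [ 0.6934 -0.1815  0.0009] 0.69
```

View pics/t1.png

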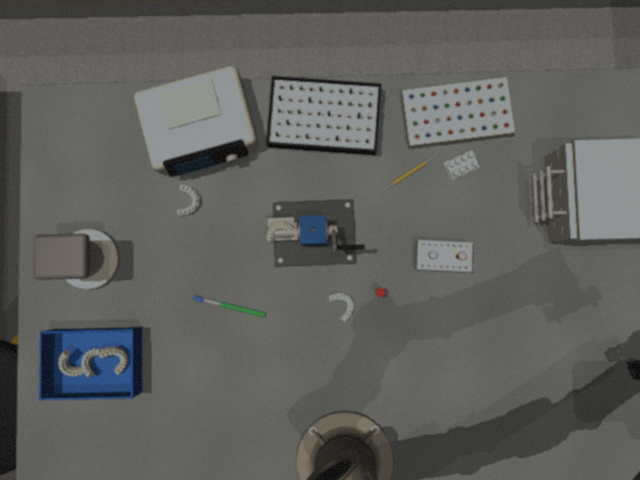

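View pics/s1.png

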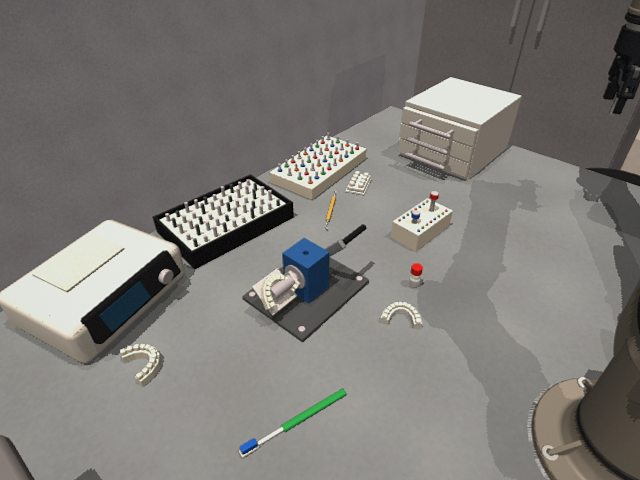

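The top picture shows the holder at (313,230), with its lever grip at (350,247). The stand is at (445,255), with the red pin at (462,255) and the blue pin at (433,255). The side view agrees: red head at (434,195), blue at (416,215), bore at (305,252). Next I'll refine these by colour and depth.

```bash
cat >> h.py <<'E'
def world(c):
    v,u=np.mgrid[0:480,0:640]; d=c['depth']
    P=np.stack([(u-c['cx'])*d/c['fx'],-(v-c['cy'])*d/c['fy'],-d,np.ones_like(d)],-1)
    W=P@np.linalg.inv(c['camera_from_world']).T; W[d==0]=np.nan; return W[...,:3]
def near(W,p,r): return np.linalg.norm((W-np.array(p))[...,:2],axis=-1)<r
def red(c):
    i=c['img'].astype(int); return (i[...,0]>90)&(i[...,0]>2*i[...,1])&(i[...,0]>2*i[...,2])
def blue(c):
    i=c['img'].astype(int); return (i[...,2]>60)&(i[...,2]>1.5*i[...,0])&(i[...,2]>1.3*i[...,1])
def ray(c,u,v):
    M=np.linalg.inv(c['camera_from_world']); o=M[:3,3]; d=p2w(c,u,v,1.)-o; return o,d/np.linalg.norm(d)
def tri(rs):
    A=0;b=0
    for o,d in rs: Q=np.eye(3)-np.outer(d,d); A=A+Q; b=b+Q@o
    return np.linalg.solve(A,b)
E
python3 - <<'E'
from h import *
C=[cam('top'),cam('side')]
hr=[];bo=[]
for n,c in zip('ts',C):
    W=world(c)
    m=blue(c)&near(W,[.552,.062,0],.07)&(W[...,2]>.094)
    pts=W[m]; r=cv2.minAreaRect(pts[:,:2].astype(np.float32)); print(n,'blk',r,np.median(pts[:,2]),m.sum())
    v,u=np.nonzero(m); b=cv2.minAreaRect(np.c_[u,v].astype(np.float32)); print(' px',b)
    # dark bore
    g=c['img'].sum(-1).astype(float); x,y=w2p(c,[.551,.061,.101]); x,y=int(x),int(y)
    sub=g[y-8:y+9,x-8:x+9]; w=np.clip(np.median(sub)-sub-15,0,None); yy,xx=np.mgrid[y-8:y+9,x-8:x+9]
    u,v=(w*xx).sum()/w.sum(),(w*yy).sum()/w.sum(); print(' bore px',u,v,w.max()); 
    o,d=ray(c,u,v); print(' bore at z=.1005',o+d*(.1005-o[2])/d[2]); bo.append((o,d))
    for nm,f,p in (('red',red,[.483,-.284,0]),('blu',blue,[.489,-.219,0])):
        m=f(c)&near(W,p,.03)&(W[...,2]>.05); q=W[m]; v,u=np.nonzero(m); print(' ',nm,np.nanmean(q,0),q[:,2].min() if len(q) else 0,q[:,2].max() if len(q) else 0,m.sum(),u.mean(),v.mean())
        if nm=='red': hr.append(ray(c,u.mean(),v.mean()))
    for q in ('stand','holder'):
        M=bot.masks_of(c,q)[0]['mask']; P=W[M]; P=P[(P[:,2]>(.035 if q=='stand' else .005))&(P[:,2]<(.06 if q=='stand' else .015))]; print(q,cv2.minAreaRect(P[:,:2].astype(np.float32)))
    M=bot.masks_of(c,'lever_grip')[0]['mask']
    P=W[M]; P=P[(P[:,1]<.01)&(P[:,2]>.09)]; print('grip px',len(P),np.nanmedian(P,0),P.min(0),P.max(0))
print('tri red',tri(hr),'bore',tri(bo))
E
```

```text
t blk ((0.5508818030357361, 0.06112188845872879), (0.06369071453809738, 0.0586983859539032), 1.1122024059295654) 0.10169284798160494 674
 px ((312.86151123046875, 229.00770568847656), (27.402189254760742, 25.571680068969727), 86.8201675415039)
 bore px 311.84191176470586 227.70220588235293 39.0
 bore at z=.1005 [0.55374882 0.06329888 0.1005    ]
  red [nan nan nan] 0 0 0 nan nan
  blu [nan nan nan] 0 0 0 nan nan
stand ((0.48580071330070496, -0.24999459087848663), (0.13040021061897278, 0.0694374367594719), 85.89813995361328)
holder ((0.5513198971748352, 0.06451237201690674), (0.1602107584476471, 0.20807908475399017), 0.9216088056564331)
grip px 153 [ 0.5072179  -0.02065024  0.12066811] [ 0.50019669 -0.05503856  0.10068042] [0.52846704 0.00888291 0.12827881]
s blk ((0.5501518845558167, 0.0610356405377388), (0.06545516848564148, 0.06237969174981117), 0.017565811052918434) 0.10113539957672013 857
 px ((305.1922912597656, 254.03846740722656), (40.559356689453125, 27.907812118530273), 29.744882583618164)
 bore px 305.26319936958237 252.40504334121354 167.0
 bore at z=.1005 [0.55071181 0.06109113 0.1005    ]
  red [ 0.47889423 -0.27617481  0.08479974] 0.07734627317736698 0.08988352456213422 30 433.3666666666667 197.03333333333333
  blu [ 0.48247621 -0.21307256  0.06537013] 0.05879212088138486 0.07066823781840315 30 415.3 216.16666666666666
stand ((0.4844319522380829, -0.25032874941825867), (0.13379903137683868, 0.071441151201725), 85.6771469116211)<stdin>:15: RuntimeWarning: Mean of empty slice
<stdin>:15: RuntimeWarning: Mean of empty slice.
  ret = ret.dtype.type(ret / rcount)
<stdin>:16: RuntimeWarning: Mean of empty slice.
Traceback (most recent call last):
IndexError: list index out of range
```

```bash
cat >> h.py <<'E'
from scipy.spatial.transform import Rotation as R
def go(p,phi=90,quiet=False):
    o=bot.get_obs(); w,x,y,z=o['tool_rot']; r=R.from_quat([x,y,z,w]); M=r.as_matrix()
    d=M.T@(np.array(p)-o['eef_pos']); ph=np.degrees(np.arctan2(M[1,0],M[0,0]))
    print('t',round(float(o['t']),2),'pos',np.round(o['eef_pos'],4),'phi',round(ph,2),'tilt',np.round(M[2],4),'F',np.round(o['contact_force'],1),'w',round(float(o['gripper_width']),3))
    print('-> d',np.round(d,4),'spin',round((ph-phi+180)%360-180,2),'dist',round(np.linalg.norm(d),4))
E
python3 -c "
from h import *
go([.483,-.282,.2],86)"
```

```text
t 1.65 pos [ 0.2714 -0.618   0.2393] phi 23.71 tilt [ 0.  0. -1.] F [-0.  -0.2 -0.7] w 0.999
-> d [ 0.3288 -0.2226  0.0393] spin -62.29 dist 0.399
```

>>> {"op": "send_rows", "data": {
  "deltas": "0.033 -0.022 0 -8;0.072 -0.049 0.004 -16;0.111 -0.075 0.008 -24;0.15 -0.101 0.012 -32;0.189 -0.128 0.016 -40",
  "claw": 0.7
}}

```text
t: 2.15
eef_pos: [0.3938, -0.4234, 0.2235]
tool_rot: [0.0, 0.848, 0.53, 0.0]
contact_force: [1.1, -0.3, 0.7]
gripper_width: 0.702
grasp_force: 0.0
```

```bash
python3 -c "
from h import *
go([.483,-.282,.16],90)"
```

```text
t 2.15 pos [ 0.3938 -0.4234  0.2235] phi 64.02 tilt [-4.e-04  7.e-04 -1.e+00] F [ 1.1 -0.3  0.7] w 0.702
-> d [0.1662 0.0182 0.0634] spin -25.98 dist 0.1788
```

>>> {"op": "send_rows", "data": {
  "deltas": "0.033 0.004 0.013 -7;0.075 0.009 0.027 -14;0.12 0.014 0.042 -21;0.166 0.018 0.061 -26;0.166 0.018 0.061 -26",
  "claw": 0.6
}}

```text
t: 2.65
eef_pos: [0.4854, -0.2761, 0.1605]
tool_rot: [-0.002, 0.704, 0.71, 0.002]
contact_force: [-0.3, 0.3, -0.9]
gripper_width: 0.607
grasp_force: 0.0
```

```bash
python3 -c "
from h import *
c=cam('wrist'); show(c,'w1.png'); s=cam('side'); t=cam('top')
print(c['fx'],c['cx'],c['cy'],c['camera_from_world'].round(4).tolist())
for n in (c,s,t): lm(n,'pin_head',2); lm(n,'spare_head',2)
go([.483,-.282,.074],90)"
```

```text
371.64829954431775 319.786673602822 239.25174243222375 [[1.0, 0.0069, 0.0003, -0.4835], [-0.0066, 0.9612, -0.2757, 0.2814], [-0.0022, 0.2757, 0.9612, -0.2268], [0.0, 0.0, 0.0, 1.0]]
pin_head [ 0.4829 -0.2831  0.0873] 0.92
spare_head [ 0.4888 -0.2181  0.0658] 0.61
pin_head [ 0.4789 -0.2847  0.0874] 0.58
pin_head [ 0.5523 -0.0197  0.0623] 0.57
spare_head [ 0.4878 -0.2204  0.0631] 0.62
pin_head [ 0.486  -0.2823  0.0851] 0.54
pin_head [ 0.4912 -0.2193  0.0635] 0.42
spare_head [ 0.4895 -0.2201  0.0631] 0.51
t 3.1 pos [ 0.4823 -0.2852  0.1627] phi 89.59 tilt [-7.e-04  3.e-04 -1.e+00] F [ 0.5  1.5 -0.4] w 0.6
-> d [0.0032 0.0007 0.0886] spin -0.41 dist 0.0887
```

View pics/w1.png

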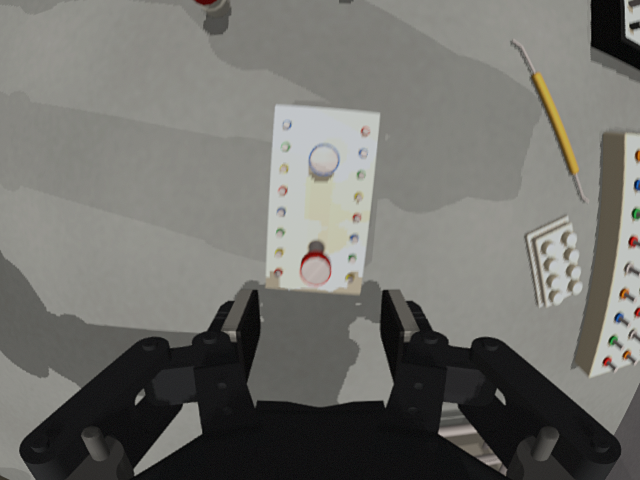

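Wrist view: red head at (316,268), between the open fingers (250 and 390), and the spare at (323,160). That matches the computed positions, so I'm descending.

>>> {"op": "send_rows", "data": {
  "deltas": "0.003 0.0005 0.025 -0.4;0.003 0.0005 0.055 -0.4;0.003 0.0005 0.078 -0.4;0.003 0.0005 0.086 -0.4;0.003 0.0005 0.086 -0.4"
}}

```text
t: 3.6
eef_pos: [0.4825, -0.2811, 0.0756]
tool_rot: [-0.001, 0.707, 0.708, -0.0]
contact_force: [-0.3, 0.2, 1.0]
gripper_width: 0.597
grasp_force: 0.0
```

>>> {"op": "send_rows", "data": {
  "deltas": "0 0 0 0;0 0 0 0;0 0 0 0;0 0 0 0;0 0 0 0",
  "claw": 0,
  "force": 40
}}

```text
t: 4.1
eef_pos: [0.4842, -0.2815, 0.0777]
tool_rot: [0.001, 0.706, 0.708, 0.0]
contact_force: [-0.4, -0.0, 7.3]
gripper_width: 0.186
grasp_force: 39.1
```

>>> {"op": "send_rows", "data": {
  "deltas": "0 0 -0.008 0;0 0 -0.02 0;0 0 -0.045 0;0 0 -0.085 0;0 0 -0.12 0"
}}

```text
t: 4.6
eef_pos: [0.483, -0.2808, 0.1986]
tool_rot: [-0.0, 0.706, 0.708, 0.0]
contact_force: [0.3, -0.5, -0.8]
gripper_width: 0.191
grasp_force: 39.3
```

```bash
python3 -c "
from h import *
go([.5505,.061,.21],90)
c=cam('side'); lm(c,'pin_head'); lm(c,'spare_head'); cv2.imwrite('pics/s2.png',cv2.resize(c['img'][100:300,250:517,::-1],None,fx=3,fy=3))"
```

```text
t 4.6 pos [ 0.483  -0.2808  0.1986] phi 90.12 tilt [ 1.e-04  1.e-04 -1.e+00] F [ 0.3 -0.5 -0.8] w 0.191
-> d [ 0.3416  0.0682 -0.0114] spin 0.12 dist 0.3486
spare_head [ 0.4863 -0.2165  0.0649] 0.49
```

View pics/s2.png

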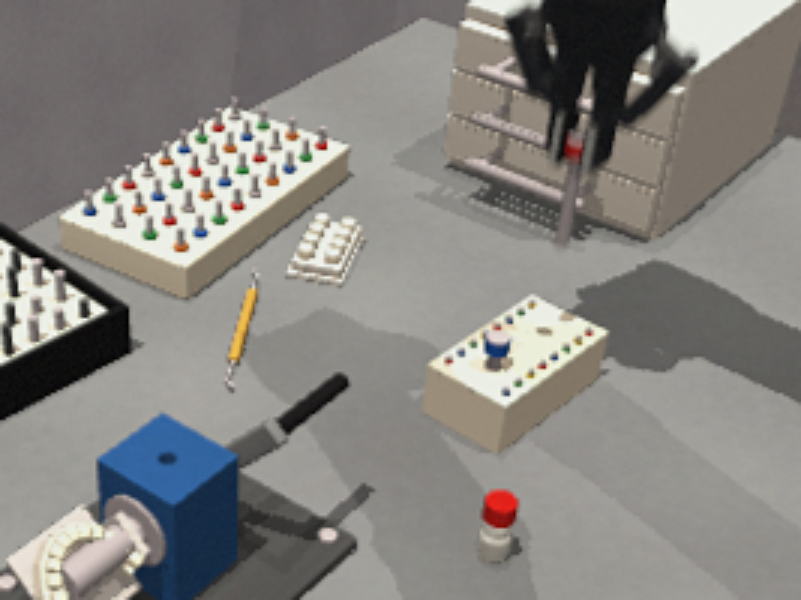

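The pin is held upright at (572,150) in the crop, and the spare is still in place at (497,345). I'll carry the pin over the bore.

>>> {"op": "send_rows", "data": {
  "deltas": "0.025 0.005 -0.004 0;0.065 0.013 -0.008 0;0.11 0.022 -0.012 0;0.15 0.03 -0.016 0;0.185 0.037 -0.016 0"
}}

```text
t: 5.25
eef_pos: [0.5194, -0.0935, 0.2121]
tool_rot: [-0.0, 0.706, 0.708, -0.0]
contact_force: [0.7, -0.2, -0.9]
gripper_width: 0.193
grasp_force: 39.3
```

>>> {"op": "send_rows", "data": {
  "deltas": "0.04 0.008 0 0;0.08 0.016 0 0;0.118 0.024 0 0;0.145 0.029 0 0;0.1565 0.0312 0 0"
}}

```text
t: 5.75
eef_pos: [0.55, 0.0641, 0.2116]
tool_rot: [-0.001, 0.705, 0.709, -0.0]
contact_force: [0.8, -0.5, -0.3]
gripper_width: 0.192
grasp_force: 39.3
```

>>> {"op": "send_rows", "data": {
  "deltas": "0 0 0 0;0 0 0 0"
}}

```text
t: 5.95
eef_pos: [0.5503, 0.0588, 0.2117]
tool_rot: [-0.0, 0.707, 0.707, -0.001]
contact_force: [0.5, -1.0, -0.8]
gripper_width: 0.191
grasp_force: 39.3
```

```bash
python3 -c "
from h import *
go([.5505,.061,.21],90)
c=cam('side'); w=cam('wrist'); t=cam('top')
for n in (c,w,t): lm(n,'pin_head'); lm(n,'pin'); lm(n,'bore')
cv2.imwrite('pics/s3.png',cv2.resize(c['img'][160:310,220:420,::-1],None,fx=4,fy=4,interpolation=2)); show(w,'w2.png'); np.save('side.npy',c['img']); 
go([.5505,.061,.21],90)"
```

```text
t 5.95 pos [0.5503 0.0588 0.2117] phi 90.03 tilt [-0.0013 -0.0014 -1.    ] F [ 0.5 -1.  -0.8] w 0.191
-> d [0.0022 0.0002 0.0017] spin 0.03 dist 0.0028
pin_head [0.5464 0.0567 0.2199] 0.51
pin_head [ 0.549   0.0598 -0.0012] 0.21
pin [0.55   0.0562 0.1387] 0.69
bore [0.5465 0.0622 0.1022] 0.83
pin_head [0.5475 0.0553 0.2229] 0.91
pin_head [0.3736 0.2747 0.0005] 0.65
pin [0.5488 0.0574 0.1446] 0.73
t 6.55 pos [0.5507 0.0606 0.2123] phi 90.11 tilt [-0.  0. -1.] F [ 0.5  0.7 -1.3] w 0.186
-> d [ 0.0004 -0.0002  0.0023] spin 0.11 dist 0.0024
```

View pics/s3.png

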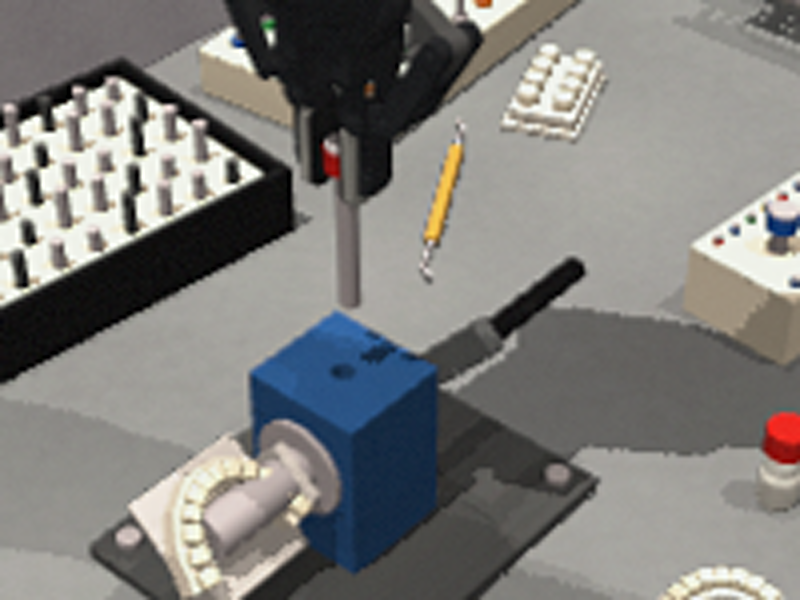

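View pics/w2.png

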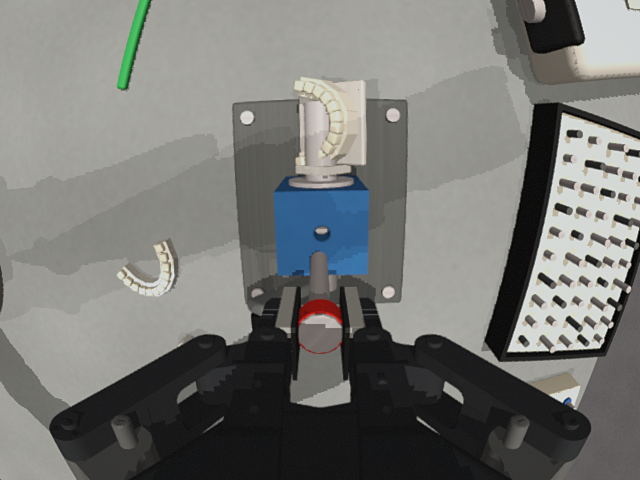

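Side crop: the tip is at (349,302) and the bore at (343,371). In the wrist view the bore is at (321,232) and the tip near (318,253). The arm was still settling, so I'll take a settled, zoomed pair for a precise relative measurement.

```bash
python3 -c "
from h import *
import pickle
go([.5505,.061,.21],90)
s=cam('side'); w=cam('wrist')
go([.5505,.061,.21],90)
pickle.dump((s,w,bot.get_obs()),open('p.pkl','wb'))
a=cv2.resize(s['img'][205:265,285:325,::-1],None,fx=10,fy=10,interpolation=0)
b=cv2.resize(w['img'][220:280,300:340,::-1],None,fx=10,fy=10,interpolation=0)
cv2.imwrite('pics/ab.png',np.hstack([a,b]))"
```

```text
t 6.55 pos [0.5507 0.0606 0.2123] phi 90.11 tilt [-0.  0. -1.] F [ 0.5  0.7 -1.3] w 0.186
-> d [ 0.0004 -0.0002  0.0023] spin 0.11 dist 0.0024
t 6.65 pos [0.5508 0.0607 0.2123] phi 90.11 tilt [ 0.  0. -1.] F [-0.1 -0.9 -1.2] w 0.188
-> d [ 0.0003 -0.0003  0.0023] spin 0.11 dist 0.0024
```

View pics/ab.png

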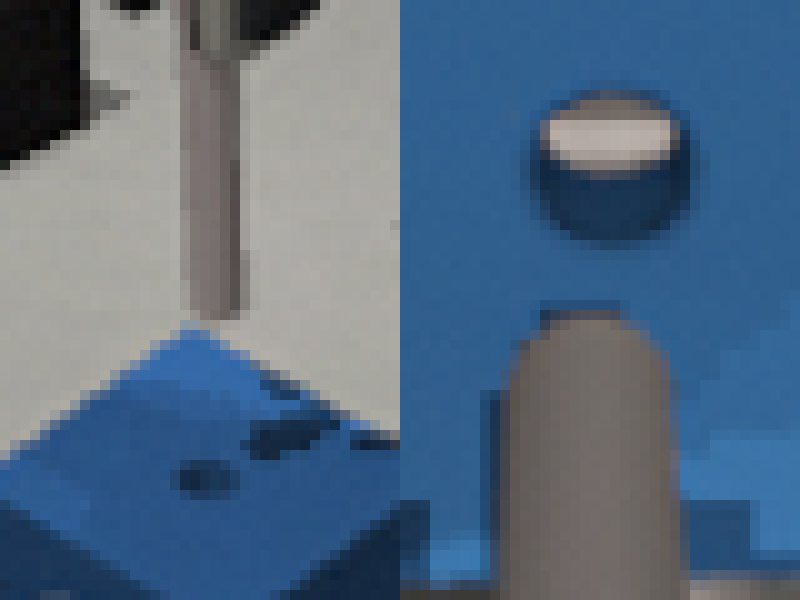

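```bash
cat >> h.py <<'E'
def fray(c,u,v):
    a=np.array([(u-c['cx'])/c['fx'],(v-c['cy'])/c['fy']]); th=np.hypot(*a); 
    d=np.array([a[0]/th*np.sin(th),-a[1]/th*np.sin(th),-np.cos(th)]); M=np.linalg.inv(c['camera_from_world']); return M[:3,3],M[:3,:3]@d
def at(r,z): o,d=r; return o+d*(z-o[2])/d[2]
E
python3 -c "
from h import *
import pickle
s,w,o=pickle.load(open('p.pkl','rb'))
print('cam',np.linalg.inv(w['camera_from_world'])[:3,3], o['eef_pos'])
bs,bw=ray(s,305.1,252.5),fray(w,320.7,236.1)
print('bore',at(bs,.101),at(bw,.101),tri([bs,bw]))
ts,tw=ray(s,306.2,235.1),fray(w,318.7,250.7)
for z in (.137,.14,.143,.146): print(z,at(ts,z)[:2],at(tw,z)[:2]-[0,.004])
m=red(w); m[:280]=0; v,u=np.nonzero(m); print('red w',u.min(),u.max(),v.min(),v.max(),u.mean())
g=w['img'].astype(int); 
for r in (262,270,280,290,296): print(r,[tuple(x) for x in g[r,304:336:1].tolist()][::3])
"
```

```text
cam [0.55052412 0.13281347 0.34713856] [0.55075465 0.06065625 0.21231855]
bore [0.55035409 0.06189714 0.101     ] [0.55145627 0.06308332 0.101     ] [0.55103329 0.06226506 0.10050684]
0.137 [0.55268007 0.05537251] [0.55014837 0.060258  ]
0.14 [0.55009442 0.05805329] [0.55015373 0.06123672]
0.143 [0.54750878 0.06073407] [0.5501591  0.06221544]
0.146 [0.54492313 0.06341485] [0.55016446 0.06319416]
red w 298 341 299 353 319.5529595015576
262 [(47, 93, 140), (48, 95, 142), (62, 64, 77), (99, 93, 89), (110, 103, 100), (115, 108, 104), (110, 104, 100), (104, 97, 93), (51, 103, 154), (51, 102, 150), (53, 103, 151)]
270 [(50, 95, 142), (47, 95, 142), (74, 73, 77), (101, 95, 92), (109, 102, 100), (114, 106, 104), (110, 104, 101), (104, 97, 93), (53, 80, 112), (40, 80, 121), (38, 80, 121)]
280 [(62, 61, 55), (60, 60, 57), (88, 83, 79), (102, 96, 93), (110, 104, 101), (113, 106, 103), (112, 105, 103), (103, 97, 94), (102, 97, 92), (130, 123, 119), (114, 106, 104)]
290 [(85, 84, 81), (88, 87, 84), (93, 87, 84), (103, 96, 93), (110, 105, 101), (113, 106, 103), (113, 106, 103), (104, 98, 93), (93, 89, 86), (132, 123, 120), (114, 107, 104)]
296 [(88, 88, 83), (86, 88, 82), (80, 76, 73), (82, 78, 75), (85, 81, 78), (85, 80, 79), (85, 82, 78), (81, 77, 75), (96, 91, 88), (70, 71, 67), (70, 70, 67)]
```

```bash
python3 -c "
from h import *
go([.552,.0628,.178],90)"
```

```text
t 6.65 pos [0.5508 0.0607 0.2123] phi 90.11 tilt [ 0.  0. -1.] F [-0.1 -0.9 -1.2] w 0.188
-> d [0.0021 0.0012 0.0343] spin 0.11 dist 0.0344
```

>>> {"op": "send_rows", "data": {
  "deltas": "0.001 0.0006 0.01 0;0.0021 0.0012 0.025 0;0.0021 0.0012 0.033 0;0.0021 0.0012 0.034 0;0.0021 0.0012 0.034 0"
}}

```text
t: 7.15
eef_pos: [0.5516, 0.0627, 0.1777]
tool_rot: [-0.0, 0.706, 0.708, -0.0]
contact_force: [-0.3, -0.4, 0.5]
gripper_width: 0.193
grasp_force: 39.3
```

```bash
python3 -c "
from h import *
import pickle
go([.552,.0628,.178],90)
s=cam('side'); w=cam('wrist')
go([.552,.0628,.178],90)
pickle.dump((s,w,bot.get_obs()),open('p.pkl','wb'))
a=cv2.resize(s['img'][205:265,285:325,::-1],None,fx=10,fy=10,interpolation=0)
b=cv2.resize(w['img'][200:260,300:340,::-1],None,fx=10,fy=10,interpolation=0)
cv2.imwrite('pics/ab2.png',np.hstack([a,b]))"
```

```text
t 7.15 pos [0.5516 0.0627 0.1777] phi 90.12 tilt [-0.     -0.0012 -1.    ] F [-0.3 -0.4  0.5] w 0.193
-> d [ 0.0001  0.0004 -0.0003] spin 0.12 dist 0.0005
t 7.25 pos [0.5522 0.0628 0.1785] phi 90.11 tilt [ 1.e-04  4.e-04 -1.e+00] F [ 0.  -0.  -1.2] w 0.195
-> d [-0.     -0.0002  0.0005] spin 0.11 dist 0.0005
```

View pics/ab2.png

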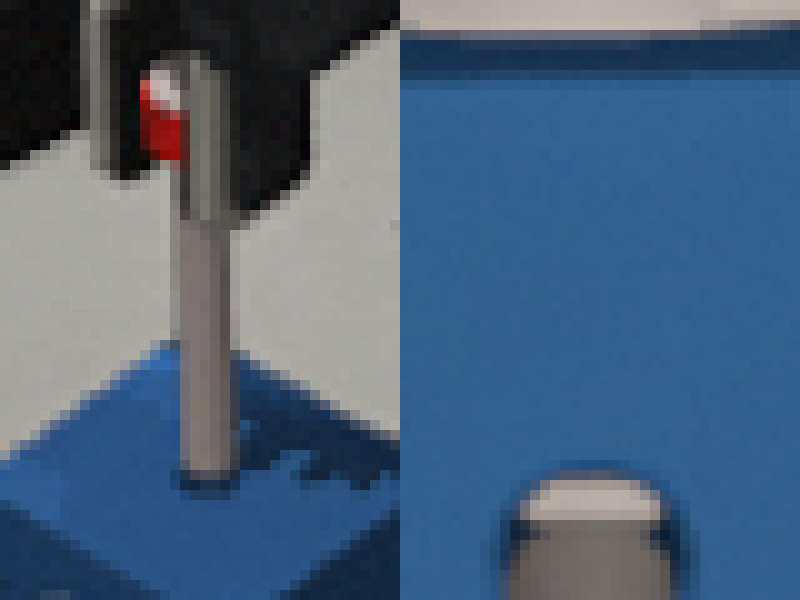

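Both views show the tip centred over the bore: side 209 against 207, wrist 592 against 593 in crop pixels. Lowering it slowly.

>>> {"op": "send_rows", "data": {
  "deltas": "0 0 0.003 0;0 0 0.006 0;0 0 0.009 0;0 0 0.011 0;0 0 0.013 0"
}}

```text
t: 7.75
eef_pos: [0.5519, 0.0627, 0.1651]
tool_rot: [-0.0, 0.706, 0.708, -0.0]
contact_force: [0.5, -0.4, 0.1]
gripper_width: 0.19
grasp_force: 39.3
```

>>> {"op": "send_rows", "data": {
  "deltas": "0 0 0.002 0;0 0 0.004 0;0 0 0.006 0;0 0 0.008 0;0 0 0.01 0"
}}

```text
t: 8.25
eef_pos: [0.5519, 0.0627, 0.1552]
tool_rot: [0.0, 0.706, 0.708, 0.0]
contact_force: [-1.0, -0.2, -0.8]
gripper_width: 0.186
grasp_force: 39.3
```

>>> {"op": "send_rows", "data": {
  "deltas": "0 0 0 0;0 0 0 0;0 0 0 0;0 0 0 0;0 0 0 0",
  "claw": 0.5
}}

```text
t: 8.75
eef_pos: [0.552, 0.0627, 0.1554]
tool_rot: [0.0, 0.706, 0.708, 0.0]
contact_force: [0.7, -0.7, 0.3]
gripper_width: 0.497
grasp_force: 0.0
```

```bash
python3 -c "
from h import *
s=cam('side'); lm(s,'pin_head');lm(s,'pin'); show(s,'s5.png')
go([.5519,.0627,.21],90)"
```

```text
pin_head [0.5539 0.0635 0.1581] 0.75
pin [0.5503 0.0611 0.0821] 0.53
t 8.9 pos [0.552  0.0627 0.1554] phi 90.11 tilt [-0.e+00  1.e-04 -1.e+00] F [-0.3  0.3  0. ] w 0.499
-> d [-0.     -0.0001 -0.0546] spin 0.11 dist 0.0546
```

>>> {"op": "send_rows", "data": {
  "deltas": "0 0 -0.015 0;0 0 -0.05 0;-0.02 -0.02 -0.06 0;-0.052 -0.05 -0.06 0;-0.08 -0.08 -0.055 0"
}}

```text
t: 9.4
eef_pos: [0.4723, -0.0181, 0.2122]
tool_rot: [0.001, 0.706, 0.708, 0.001]
contact_force: [0.5, -0.7, 0.0]
gripper_width: 0.504
grasp_force: 0.0
```

>>> {"op": "send_rows", "data": {
  "deltas": "-0.009 -0.005 0.02 0;-0.009 -0.007 0.05 0;-0.009 -0.007 0.085 0;-0.009 -0.007 0.102 0;-0.009 -0.007 0.105 0",
  "claw": 0
}}

```text
t: 9.9
eef_pos: [0.4642, -0.0265, 0.1044]
tool_rot: [-0.001, 0.706, 0.708, -0.001]
contact_force: [-0.3, -0.4, 0.5]
gripper_width: 0.002
grasp_force: 0.0
```

```bash
python3 -c "
from h import *
s=cam('side'); w=cam('wrist'); 
for c in (s,w): lm(c,'pin_head',1);lm(c,'lever_grip')
a=cv2.resize(s['img'][170:290,240:400,::-1],(800,600));cv2.imwrite('pics/s6.png',a)
go([.482,-.026,.107],90)"
```

```text
pin_head [0.5511 0.0598 0.1596] 0.58
lever_grip [ 0.5104 -0.0213  0.1133] 0.66
lever_grip [ 0.5078 -0.024   0.1106] 0.8
lever_grip [ 6.910e-01 -1.795e-01  4.000e-04] 0.58
t 10.2 pos [ 0.4662 -0.0264  0.1066] phi 90.1 tilt [-2.0e-04  2.5e-03 -1.0e+00] F [-0.2  0.4 -0.3] w -0.004
-> d [ 0.0004  0.0158 -0.0004] spin 0.1 dist 0.0158
```

View pics/s6.png

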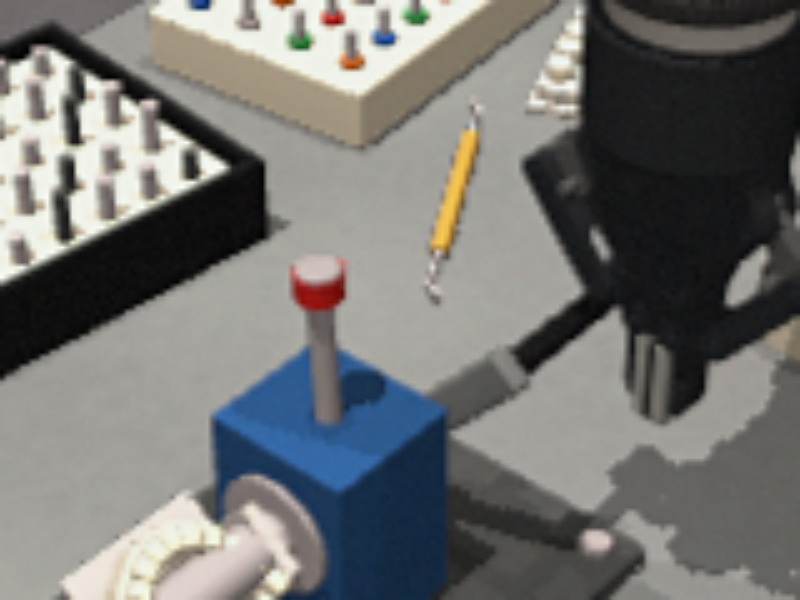

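The pin stands in the bore (head at (319,283)), and the shut fingers wait on the robot side of the lever grip (550,340). Now I'll push the lever gently along its arc.

>>> {"op": "send_rows", "data": {
  "deltas": "0 0.012 -0.004 0;0 0.018 -0.007 0;0 0.024 -0.0095 0;0 0.03 -0.0125 0;0 0.036 -0.0155 0"
}}

```text
t: 10.7
eef_pos: [0.4964, -0.0263, 0.1203]
tool_rot: [-0.003, 0.706, 0.708, -0.004]
contact_force: [-20.3, 1.1, 21.0]
gripper_width: -0.002
grasp_force: 13.0
```

```bash
cat >> h.py <<'E'
def pin():
    s=cam('side'); m=red(s); m[270:]=0; m[:,:260]=0; m[:,345:]=0; v,u=np.nonzero(m); print('red px',len(u),u.mean().round(2),v.mean().round(2)); lm(s,'pin_head',1); lm(s,'lever_grip',1); go([.482,-.026,.107],90)
E
python3 -c "
from h import *
pin()"
```

```text
red px 101 310.67 190.68
pin_head [0.5462 0.0611 0.1618] 0.7
lever_grip [ 0.5164 -0.0216  0.1184] 0.81
t 10.85 pos [ 0.4974 -0.0263  0.1211] phi 90.11 tilt [-0.0016 -0.0087 -1.    ] F [-15.6   1.6  19.5] w -0.001
-> d [ 0.0004 -0.0153  0.0142] spin 0.11 dist 0.0208
```

The push direction is nearly radial (force on the tool back and up), so the flaring finger side is riding on the bar. I'll back off and turn the tool 90° so that the fingers' flat side does the pushing.

>>> {"op": "send_rows", "data": {
  "deltas": "0 -0.01 0 0;0 -0.025 0 8;0 -0.03 0.004 16;0 -0.03 0.008 24;0 -0.03 0.012 32"
}}

```text
t: 11.35
eef_pos: [0.4715, -0.0264, 0.109]
tool_rot: [0.0, 0.876, 0.483, 0.0]
contact_force: [-0.8, 0.2, -0.2]
gripper_width: -0.002
grasp_force: 0.0
```

>>> {"op": "send_rows", "data": {
  "deltas": "0 0 0 8.5;0 0 0 17;0 0 0 25.5;0 0 0 34;0 0 0 42.5"
}}

```text
t: 11.85
eef_pos: [0.4717, -0.0263, 0.109]
tool_rot: [-0.0, 0.991, 0.133, 0.0]
contact_force: [0.8, 0.1, 0.6]
gripper_width: -0.002
grasp_force: 0.0
```

>>> {"op": "send_rows", "data": {
  "deltas": "0 0 0 8;0 0 0 15.5;0 0 0 15.5"
}}

```text
t: 12.15
eef_pos: [0.4716, -0.0262, 0.109]
tool_rot: [0.0, 1.0, 0.001, 0.0]
contact_force: [0.8, 0.0, 0.3]
gripper_width: 0.003
grasp_force: 0.0
```

```bash
python3 -c "
from h import *
pin(); w=cam('wrist'); lm(w,'lever_grip',1);go([.482,-.026,.103],0)"
```

```text
red px 110 311.75 191.35
pin_head [0.5446 0.0589 0.1625] 0.62
lever_grip [ 0.5173 -0.0189  0.12  ] 0.68
t 12.3 pos [ 0.4713 -0.0263  0.1089] phi 0.3 tilt [ 3.e-04 -0.e+00 -1.e+00] F [0.1 0.8 0.3] w -0.001
-> d [ 0.0107 -0.0003  0.0019] spin -89.7 dist 0.0108
lever_grip [ 0.5147 -0.0235  0.1196] 0.82
t 12.4 pos [ 0.4712 -0.0264  0.1088] phi 0.22 tilt [ 1.e-04 -1.e-04 -1.e+00] F [-0.9 -0.9  0.2] w -0.001
-> d [ 0.0108 -0.0004  0.0058] spin 0.22 dist 0.0123
```

>>> {"op": "send_rows", "data": {
  "deltas": "0.014 0 0 0;0.02 0 0 0;0.024 0 0 0;0.028 0 -0.001 0;0.031 0 -0.003 0"
}}

```text
t: 12.9
eef_pos: [0.5005, -0.0264, 0.1112]
tool_rot: [0.0, 1.0, 0.001, -0.002]
contact_force: [-2.4, 0.3, -3.0]
gripper_width: 0.0
grasp_force: 1.4
```

```bash
python3 -c "
from h import *
pin()"
```

```text
red px 106 311.25 191.15
pin_head [0.5459 0.0595 0.1608] 0.6
lever_grip [ 0.519  -0.0189  0.1211] 0.71
t 13.05 pos [ 0.5013 -0.0264  0.1116] phi 0.11 tilt [-1.5e-03  1.0e-04 -1.0e+00] F [-2.5 -0.3 -0.5] w -0.001
-> d [-0.0193 -0.0005  0.0046] spin -89.89 dist 0.0198
```

>>> {"op": "send_rows", "data": {
  "deltas": "0.002 0 -0.001 0;0.004 0 -0.002 0;0.006 0 -0.003 0;0.008 0 -0.004 0;0.01 0 -0.005 0"
}}

```text
t: 13.55
eef_pos: [0.5116, -0.0263, 0.1171]
tool_rot: [0.0, 1.0, 0.001, -0.001]
contact_force: [-5.5, 1.8, 3.9]
gripper_width: 0.004
grasp_force: 2.7
```

>>> {"op": "send_rows", "data": {
  "deltas": "0.002 0 -0.0005 0;0.004 0 -0.001 0;0.006 0 -0.0015 0;0.008 0 -0.002 0"
}}

```text
t: 13.95
eef_pos: [0.52, -0.0262, 0.1192]
tool_rot: [-0.0, 1.0, 0.001, -0.0]
contact_force: [-4.7, 0.5, 3.6]
gripper_width: -0.002
grasp_force: 2.4
```

```bash
python3 -c "
from h import *
pin()"
```

```text
red px 98 309.29 194.37
pin_head [0.5461 0.0605 0.1628] 0.74
lever_grip [ 0.5379 -0.0233  0.1274] 0.58
t 14.1 pos [ 0.5205 -0.0262  0.1191] phi 0.11 tilt [ 9.e-04 -1.e-04 -1.e+00] F [-3.2  0.9  3.3] w -0.004
-> d [-0.0385 -0.0003  0.0121] spin -89.89 dist 0.0404
```

```bash
cat >> h.py <<'E'
def pin2():
    s=cam('side'); m=red(s); m[270:]=0; m[:,:260]=0; m[:,345:]=0; v,u=np.nonzero(m); W=world(s)[m]; print('red px',len(u),u.min(),u.max(),v.min(),v.max(),np.nanmedian(W,0).round(4)); lm(s,'pin_head',1);lm(s,'pin',1); lm(s,'lever_grip',1); o=bot.get_obs(); print(o['t'],o['eef_pos'].round(4) if hasattr(o['eef_pos'],'round') else o['eef_pos'],np.round(o['contact_force'],1))
E
python3 -c "
from h import *
pin2()
s=cam('side')
cv2.imwrite('pics/s7.png',cv2.resize(s['img'][170:290,240:400,::-1],(800,600)))"
```

```text
red px 98 291 330 142 233 [ 0.7725 -0.1912  0.0409]
pin_head [0.5454 0.0594 0.1619] 0.7
pin [0.5516 0.0597 0.0783] 0.73
lever_grip [ 0.5392 -0.0202  0.1269] 0.7
14.3 [ 0.5205 -0.0263  0.1189] [-2.3  0.9  1.7]
```

View pics/s7.png

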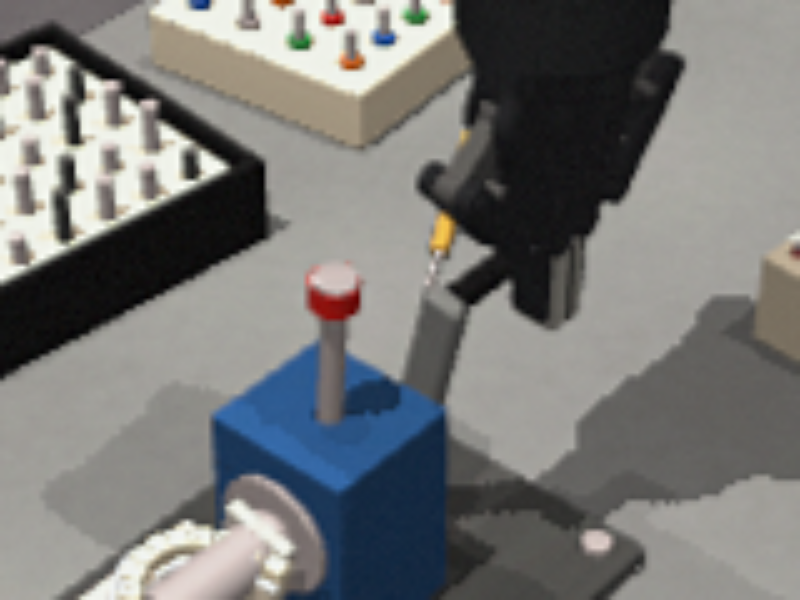

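The pin is still up, leaning a little (head at (333,292) in the crop), and the lever is at about -0.2 rad. I'll narrow the red mask and continue.

```bash
sed -i 's/m\[270:\]=0; m\[:,:260\]=0; m\[:,345:\]=0; v,u=np.nonzero(m); W=world/m[262:]=0; m[:216]=0; m[:,:293]=0; m[:,322:]=0; v,u=np.nonzero(m); W=world/' h.py; sed -i "s/v.max(),np.nanmedian/v.max(),v.mean().round(2),np.nanmedian/; s/lm(s,'pin_head',1);lm(s,'pin',1); lm(s,'lever_grip',1); o=/o=/" h.py; python3 -c "
from h import *
pin2()"
```

```text
red px 46 302 311 228 233 230.52 [0.5404 0.0673 0.1602]
14.4 [ 0.5205 -0.0263  0.1189] [-2.3  0.   1.2]
```

>>> {"op": "send_rows", "data": {
  "deltas": "0.002 0 -0.0003 0;0.004 0 -0.0006 0;0.006 0 -0.001 0"
}}

```text
t: 14.7
eef_pos: [0.5261, -0.0263, 0.1198]
tool_rot: [0.0, 1.0, 0.001, -0.0]
contact_force: [-4.8, 0.8, 4.2]
gripper_width: -0.003
grasp_force: 2.1
```

```bash
python3 -c "
from h import *
pin2()"
```

```text
red px 46 302 311 228 233 230.52 [0.5402 0.0674 0.1601]
14.75 [ 0.5266 -0.0263  0.1199] [-2.9  0.   2.8]
```

>>> {"op": "send_rows", "data": {
  "deltas": "0.002 0 0 0;0.004 0 -0.0003 0;0.006 0 -0.0005 0;0.008 0 -0.0005 0"
}}

```text
t: 15.15
eef_pos: [0.5344, -0.0263, 0.1203]
tool_rot: [-0.0, 1.0, 0.001, 0.0]
contact_force: [-4.0, -0.2, 3.0]
gripper_width: 0.004
grasp_force: 1.8
```

```bash
python3 -c "
from h import *
pin2()"
```

```text
red px 43 302 311 228 233 230.65 [0.5405 0.0683 0.1596]
15.2 [ 0.5348 -0.0263  0.1204] [-3.3  0.9  2. ]
```

>>> {"op": "send_rows", "data": {
  "deltas": "0.002 0 0 0;0.004 0 0 0;0.006 0 0 0"
}}

```text
t: 15.5
eef_pos: [0.5403, -0.0263, 0.1203]
tool_rot: [0.0, 1.0, 0.001, 0.0]
contact_force: [-3.1, -0.6, 2.3]
gripper_width: 0.001
grasp_force: 1.7
```

```bash
python3 -c "
from h import *
pin2()"
```

```text
red px 42 302 311 228 233 230.71 [0.5402 0.0667 0.1592]
15.55 [ 0.5407 -0.0263  0.1203] [-3.2 -0.4  2.1]
```

>>> {"op": "send_rows", "data": {
  "deltas": "0.002 0 0.0002 0;0.004 0 0.0005 0;0.006 0 0.001 0"
}}

```text
t: 15.85
eef_pos: [0.5464, -0.0263, 0.1193]
tool_rot: [0.0, 1.0, 0.001, 0.0]
contact_force: [-3.4, 0.4, 2.3]
gripper_width: -0.002
grasp_force: 1.6
```

```bash
python3 -c "
from h import *
pin2()"
```

```text
red px 42 302 311 228 233 230.79 [0.5403 0.0675 0.1588]
15.9 [ 0.5467 -0.0263  0.1193] [-2.4 -0.   1.6]
```

>>> {"op": "send_rows", "data": {
  "deltas": "0.002 0 0.0005 0;0.004 0 0.001 0;0.006 0 0.0015 0"
}}

```text
t: 16.2
eef_pos: [0.5523, -0.0263, 0.1177]
tool_rot: [0.0, 1.0, 0.001, 0.0]
contact_force: [-4.1, 0.4, 2.2]
gripper_width: 0.001
grasp_force: 1.5
```

```bash
python3 -c "
from h import *
pin2()"
```

```text
red px 27 301 310 232 236 234.22 [0.5418 0.0677 0.1511]
16.25 [ 0.5526 -0.0263  0.1177] [-2.4 -0.6  0.8]
```

```bash
python3 -c "
from h import *
pin2();pin2(); s=cam('side'); lm(s,'pin_head',1); lm(s,'lever_grip',1)"
```

```text
red px 45 301 310 232 238 235.31 [0.5437 0.0668 0.1475]
16.3 [ 0.5526 -0.0263  0.1178] [-1.1  0.4  1.1]
red px 45 301 310 232 238 235.31 [0.5437 0.0667 0.1472]
16.35 [ 0.5526 -0.0263  0.1178] [-0.8  0.9  0.6]
pin_head [0.5474 0.0607 0.1488] 0.72
lever_grip [ 0.5754 -0.0204  0.131 ] 0.8
```

The pin has dropped: its head went from 0.159 to 0.147 m, with the lever at about 0.27 rad. I'll back off, rise, turn, and go above the pin with the fingers shut.

>>> {"op": "send_rows", "data": {
  "deltas": "-0.006 0 0 0;-0.015 0 0 0;-0.015 0 -0.03 -4;-0.015 0 -0.06 -12;-0.014 0 -0.085 -20"
}}

```text
t: 17.0
eef_pos: [0.5375, -0.0264, 0.2042]
tool_rot: [0.0, 0.984, 0.177, 0.0]
contact_force: [-0.1, 0.5, 0.2]
gripper_width: 0.005
grasp_force: 0.0
```

>>> {"op": "send_rows", "data": {
  "deltas": "0 0 0 -8.5;0 0 0 -17;0 0 0 -25.5;0 0 0 -34;0 0 0 -42"
}}

```text
t: 17.5
eef_pos: [0.5374, -0.0264, 0.2028]
tool_rot: [0.0, 0.855, 0.518, -0.0]
contact_force: [-0.0, 0.5, 0.7]
gripper_width: 0.004
grasp_force: 0.0
```

>>> {"op": "send_rows", "data": {
  "deltas": "0 0 0 -8.5;0 0 0 -17;0 0 0 -25;0 0 0 -28;0 0 0 -28"
}}

```text
t: 18.0
eef_pos: [0.5374, -0.0265, 0.2027]
tool_rot: [0.0, 0.706, 0.708, -0.0]
contact_force: [0.1, -0.4, 0.0]
gripper_width: 0.0
grasp_force: 0.0
```

```bash
python3 -c "
from h import *
go([.552,.0628,.185],90)
s=cam('side');w=cam('wrist')
for c in (s,w):lm(c,'pin_head',1); lm(c,'lever_grip',1)
pin2()
go([.552,.0628,.185],90)"
```

```text
t 18.0 pos [ 0.5374 -0.0265  0.2027] phi 90.11 tilt [-2.e-04 -1.e-04 -1.e+00] F [ 0.1 -0.4  0. ] w 0.0
-> d [0.0893 0.0147 0.0177] spin 0.11 dist 0.0922
lever_grip [ 0.5701 -0.0242  0.1272] 0.93
pin_head [0.5475 0.0611 0.1509] 0.58
red px 45 301 310 232 238 235.31 [0.5434 0.0676 0.1475]
18.35 [ 0.5381 -0.0262  0.2028] [0.5 0.2 0.1]
t 18.35 pos [ 0.5381 -0.0262  0.2028] phi 90.08 tilt [-1.e-04  1.e-04 -1.e+00] F [0.5 0.2 0.1] w 0.002
-> d [0.089  0.014  0.0178] spin 0.08 dist 0.0919
```

>>> {"op": "send_rows", "data": {
  "deltas": "0.025 0.004 0 0;0.055 0.009 0.004 0;0.08 0.013 0.01 0;0.089 0.014 0.0175 0;0.089 0.014 0.0175 0"
}}

```text
t: 18.85
eef_pos: [0.5511, 0.0638, 0.1842]
tool_rot: [-0.001, 0.706, 0.709, -0.001]
contact_force: [0.3, -0.4, -0.2]
gripper_width: -0.001
grasp_force: 0.0
```

>>> {"op": "send_rows", "data": {
  "deltas": "0 0 0.006 0;0 0 0.012 0;0 0 0.016 0;0 0 0.019 0;0 0 0.021 0"
}}

```text
t: 19.35
eef_pos: [0.5519, 0.0622, 0.164]
tool_rot: [-0.0, 0.707, 0.708, -0.0]
contact_force: [0.7, -0.9, -1.0]
gripper_width: -0.004
grasp_force: 0.0
```

```bash
python3 -c "
from h import *
pin2();go([.552,.0628,.163],90)"
```

```text
red px 48 301 310 232 238 235.15 [0.5441 0.0669 0.1472]
19.4 [0.5518 0.0624 0.1638] [-0.5  0.2 -0.4]
t 19.4 pos [0.5518 0.0624 0.1638] phi 90.08 tilt [-1.e-04 -5.e-04 -1.e+00] F [-0.5  0.2 -0.4] w 0.003
-> d [0.0004 0.0002 0.0008] spin 0.08 dist 0.001
```

Just above the head. I'll press at about 20 mm/s, watching the force.

>>> {"op": "send_rows", "data": {
  "deltas": "0 0 0.002 0;0 0 0.004 0;0 0 0.006 0;0 0 0.008 0;0 0 0.01 0"
}}

```text
t: 19.9
eef_pos: [0.5531, 0.0631, 0.1554]
tool_rot: [0.001, 0.706, 0.708, 0.001]
contact_force: [-0.5, -0.7, 6.7]
gripper_width: -0.001
grasp_force: 2.8
```

```bash
python3 -c "
from h import *
pin2()"
```

```text
red px 43 301 309 235 241 238.23 [0.5439 0.0671 0.1406]
19.95 [0.5529 0.063  0.1551] [0.8 0.7 4.9]
```

>>> {"op": "send_rows", "data": {
  "deltas": "0 0 0.003 0;0 0 0.006 0;0 0 0.009 0;0 0 0.012 0;0 0 0.014 0"
}}

```text
t: 20.45
eef_pos: [0.5529, 0.063, 0.141]
tool_rot: [0.001, 0.706, 0.708, 0.001]
contact_force: [0.1, 0.4, 5.4]
gripper_width: 0.002
grasp_force: 2.6
```

```bash
python3 -c "
from h import *
pin2()"
```

```text
red px 42 301 309 242 247 244.43 [0.5448 0.0676 0.1268]
20.5 [0.5527 0.0629 0.1407] [-0.3 -0.9  4.2]
```

>>> {"op": "send_rows", "data": {
  "deltas": "0 0 0.003 0;0 0 0.006 0;0 0 0.009 0;0 0 0.011 0;0 0 0.013 0"
}}

```text
t: 21.0
eef_pos: [0.5527, 0.0629, 0.1279]
tool_rot: [0.001, 0.706, 0.708, 0.001]
contact_force: [0.4, 0.6, 5.5]
gripper_width: 0.005
grasp_force: 2.6
```

>>> {"op": "send_rows", "data": {
  "deltas": "0 0 0.001 0;0 0 0.002 0;0 0 0.003 0;0 0 0.004 0"
}}

```text
t: 21.4
eef_pos: [0.5526, 0.0629, 0.1239]
tool_rot: [0.0, 0.706, 0.708, 0.001]
contact_force: [0.8, 0.2, 5.2]
gripper_width: -0.001
grasp_force: 2.6
```

```bash
python3 -c "
from h import *
pin2()"
```

```text
red px 43 301 309 249 254 251.58 [0.5444 0.0684 0.1094]
21.45 [0.5525 0.0629 0.1237] [0.6 1.2 5.2]
```

Only a millimetre or two left. I'll step 0.5 mm per row until the force rises.

>>> {"op": "send_rows", "data": {
  "deltas": "0 0 0.0005 0;0 0 0.001 0;0 0 0.0015 0;0 0 0.002 0"
}}

```text
t: 21.85
eef_pos: [0.5527, 0.0629, 0.123]
tool_rot: [0.001, 0.706, 0.708, 0.001]
contact_force: [-4.4, -1.5, 18.9]
gripper_width: -0.003
grasp_force: 9.7
```

The force rose to 19 N with the fingertips at 0.115 m, which is exactly the home height. Retreating to check.

>>> {"op": "send_rows", "data": {
  "deltas": "0 0 -0.004 0;0 0 -0.02 0;0 0 -0.05 0;0 0 -0.09 0;0 0 -0.11 0"
}}

```text
t: 22.35
eef_pos: [0.5526, 0.0631, 0.234]
tool_rot: [0.001, 0.706, 0.708, 0.001]
contact_force: [-0.2, 0.3, 0.3]
gripper_width: -0.003
grasp_force: 0.0
```

```bash
python3 -c "
from h import *
pin2()
c=cam('side');w=cam('wrist');t=cam('top')
for q in (c,w,t): lm(q,'pin_head',1);lm(q,'spare_head',1);lm(q,'lever_grip',1)
W=world(c); i=c['img'].astype(int); m=near(W,[.551,.062,0],.014)&(i.min(-1)>110)&(W[...,2]>.104); print('head top',m.sum(),np.nanmedian(W[m],0))
W=world(w) if 0 else None
"
```

```text
red px 37 301 310 249 254 251.97 [0.5451 0.0675 0.1081]
22.4 [0.5539 0.0634 0.2364] [0.5 0.1 2.1]
pin_head [0.5499 0.0635 0.1095] 0.67
spare_head [ 0.487  -0.2166  0.0676] 0.39
lever_grip [ 0.5697 -0.0204  0.1267] 0.58
pin_head [0.5482 0.0594 0.1101] 0.66
spare_head [0.551  0.0604 0.1046] 0.45
spare_head [ 0.4864 -0.2175  0.0622] 0.46
lever_grip [ 0.568  -0.0237  0.1299] 0.77
head top 48 [0.54996271 0.06188606 0.11534278]
```

The head top is 14.2 mm above the block's top face as measured by the same camera, so the pin is home. The spare pin hasn't moved and the lever is at rest.

```bash
python3 -c "
from h import *
print(bot.hand_in())"
```

```text
the job is handed in; nothing more can be done
None
```

The job is handed in: the red pin dropped into the cross-hole with the lever at about 0.27 rad and was pressed fully home (peak about 19 N), with the blue pin still in place; the judge's verdict was not shown.

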